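Fetch the slab glass from under the light box

ROBOT

A 7-joint arm with a two-finger parallel gripper is mounted at the origin on a cart in front of the work surface, level with it; the furniture and walls round the work are solid. World frame = base frame: x ahead of the robot, y to its left, z up, the work surface at z = 0. Lengths are in mm, angles in rad, forces in N, time in s.
With the tool pointing down it reaches from about 400 to 875 mm from the base axis. Payload 4.4 kg.
Tool frame: the origin (TCP) lies midway between the tips of the shut fingers; the grasp point (between the pads) lies ctrl.grip_depth behind it (ctrl.grip_depth is the distance from the TCP to the grasp point, in mm); z points along the fingers, y is the line along which they close (so a half turn about z gives the same grasp; the last joint's range is limited). The gripper opens to 85 mm and grips with 20 to 120 N. Pads are 22 mm wide; open, the fingers measure 114 mm over their backs; the gripper's body (76 mm by 85 mm) begins 54 mm behind the grasp point. The pads swing forward as they close: fully open they stand 13 mm farther back than shut.
Start: joints at [1.111, 0.628, 0.038, 1.517, -0.027, 0.996, -0.02], TCP at [249.433, -600.251, 231.313] pointing down, gripper open.
Joint ranges: [-3.06, 3.06], [-0.37, 2.12], [-1.25, 1.32], [0.18, 2.47], [-1.1, 4.24], [0.23, 1.98], [-2.94, 2.94]. Speed limits (rad/s): [2.57, 2.57, 3.14, 3.14, 3.14, 3.14, 3.14].

INTERFACE

Orientations are given as [roll, pitch, yaw] about the fixed x, y, z axes, in that order (R = Rz(yaw) Ry(pitch) Rx(roll)).
In Python, from cell import ctrl gives the robot as it stands.
- The arm moves only by the tool carry_out, never from a script. Its argument "deltas" is one flat list of numbers, 7 for each row, row after row: the turn, a rotation vector about the tool's x, y, z in degrees, then the shift along the tool's x, y, z in m, then the closure, from -1 (fully open) to 1 (shut). In form: [wx, wy, wz, dx, dy, dz, claw, wx, wy, wz, dx, dy, dz, claw, ...]. A call has 1 to 12 rows; each row shifts and turns the commanded pose from where the row before left it, along the tool's axes as they then stand; what a row does not reach is not made up. A row lasts 1/8 s, in which the tool goes at most 62.5 mm and 10.7 degrees, less where a joint would pass 70% of its speed; a pose out of reach is approached as far as the arm can. A call with a gripper value outside its range is refused whole. The fingers move at their own pace and stop on an object; the grip force is fixed at half the most. Time passes only in rows, so rows that do not move let the fingers close. It gives the time, the measured TCP pose, the force, the opening and the grip force at its end, in the units of the state.
- ctrl.read_state(): the state, without advancing time (a new reading comes with each control period).
- ctrl.get_image(name): name is "scene" or "top" or "wrist"; returns the picture (420x560x3 uint8, red, green, blue); there is no depth.
- ctrl.calibration(name): a dict with "mtx" (3x3 intrinsics, pixels), "R" (3x3) and "t" (3): a world point X has camera coordinates R X + t. Camera axes: x right, y down, z forward; pixel columns grow to the right and rows downward; lengths in mm; the calibration is good to about 2 mm. A picture is of the moment at which its call begins: read the wrist's pose just before it. calibration takes no time and is no camera call; for the wrist camera it gives the pose at the moment of the call.
- ctrl.finish_job(): hands the job in; it is judged then, once.
The state is a dict: "clock": time; "qpos": joint angles; "qd": joint speeds; "tau": joint torques, N m; "eef_pos": TCP position; "tool_rot": TCP orientation; "force": force on the tool from outside, world axes, zero at the start; "torque": the same for the moment, N m; "width": finger opening in mm; "gripper_force": force on a finger pad.
Only numpy, scipy, OpenCV 4.12 (cv2) and the standard library are available. Lean on these libraries where they do the work, as an engineer would, in place of code of your own. Each camera call takes 0.05 s, during which the arm holds its last target. There are 200 camera calls.

TASK

A block of slab glass has slid under the light box, where the gap is too low for a hand. Take the reacher by its grip and trigger, close its jaws on the glass under the box by squeezing the trigger, and draw the glass out in the jaws. Set it down flat in the middle of the cork pad without dropping it, open the jaws and let the reacher lie flat on the bench, clear of the glass; squeeze only as hard as carrying it needs, since the glass chips, keep fingers off the glass, do not ram the light box, and leave the other things where they are.

Things in the scene. Friction and masses are not known exactly. Their poses are not given: they have to be found in the camera images.
- slab: The block of slab glass, dull teal, 54 (its x) x 44 (its y) x 22 mm high, edges bevelled about 5 mm, 0.10 to 0.145 kg. Lies flat under the light box, its long x axis within 0.35 rad of the box's x axis. Origin: centre of its underside. It chips when either jaw presses it with more than 10 N; about 2.5 to 7 N a jaw carry it safely.
- lightbox: Aluminium light box with a white pane, fixed, 200 (x) x 300 (y) mm, on four round legs of 27 mm at x, y = +-83, +-134 mm. Below it a gap 60 mm high, open at the front (-x face at x = -100 mm); a stretcher bar joins the rear legs at 22 mm height. Its top is 102 mm over the bench. Origin: on the bench under its centre, z up.
- cork_pad: Cork pad, fixed, 160 (x) x 140 (y) x 3 mm. Origin: centre of its underside, on the bench. The free bench ends at y = +-0.39 m of the room, where boards 30 mm high begin.
- reacher: Reacher lying flat, 0.35 kg. Origin on its underside below the grip bar; +x runs along its tube (15 mm thick, bottom 6.5 mm up) to the jaws, z up. Grip bar: x -13 to 13, y 11 to 105 mm, 28 mm high. Housing: x -20 to 80 mm, 30 mm wide, 28 mm high. Jaw head: 62 mm wide, ends at x = 215 mm. Centre of mass: x 33, y 41 mm.
- grip (a point): On the reacher at x 17.5, y 47, z 14 mm of its frame: where to take it from above, one finger behind the grip bar and one in front of the trigger bar (61 mm across at rest, 41 mm fully squeezed), fingers closing along the reacher's x.
- jaw_mid (a point): On the reacher at x 260, y 0, z 14 mm of its frame: the middle between the jaw pads where they hold; the glass's centre belongs here. Closed on it, the 40 mm long pads stand parallel, from x 240 to 280 mm.
- trigger_bar (a point): Middle of the trigger bar's front face: 48, 52, 14 mm of the reacher at rest (bar 66 mm long in y, 24 mm high). The bar slides straight toward the grip bar, 20 mm to its stop. Return spring: 22 N at rest, growing 0.6 N per mm, so a 20 N grip holds the reacher with its jaws open and the trigger springs back when eased. 27.5 rad of jaw swing per m.
- jaw_left: Left jaw (reacher's +y side), steel with a rubber pad 40 mm long and 22 mm high, 5 to 27 mm over the reacher's underside. Hinged at its origin, x 206, y 24, z 14 mm of the reacher. Open, the pads' inner faces stand 66 mm apart at their root, 92 mm at their tips, 115 mm over the outsides; its axes equal the reacher's with the jaws open.
- jaw_right: Right jaw, mirror image of the left, hinged at x 206, y -24 mm. The jaws meet the glass's 44 mm sides after 12 mm of trigger travel (29 N on the trigger), sooner if it lies askew; then the trigger stiffens to some 18 N per mm, and every further newton presses each jaw on the glass by about 0.3 N (0.24 at pad tips, 0.36 at roots).
- nipper_red: Bystander: pliers with red handles, 68x156x13 mm, lying flat. Origin: centre of its underside.
- flux_bottle: Bystander: white squeeze bottle with a green spout cap, 44x64x125 mm. Origin: centre of its underside.
- putty_tub: Bystander: white putty tub with a press lid, 96 mm wide, 87 mm high. Origin: centre of its underside.
- sanding_block: Bystander: brown sanding block, 68x107x28 mm. Origin: centre of its underside.
- try_square: Bystander: small try square with a wooden stock, 116x211x16 mm, lying flat. Origin: centre of its underside.

How it is judged:
By the outcome, as a careful person would: the job done as asked, in the order asked, and still so for the second after the job is handed in, with the robot touching nothing.
It also fails if it takes over 59 s, if anything falls off the work surface, if the arm or the gripper's body presses on something with over 40 N, if the wrist force passes 120 N, or if a joint passes its speed limit or range.

## Working session

There is one attempt and no reset: what is moved stays moved. The work goes in short steps, Python scripts to look and compute and a tool call to move; the robot and the scene stay as the last step left them, time stands still between calls to the robot, and variables do not carry over. Pictures are saved under pics/ and viewed, at most 13 in all, crops included, and the job is handed in when it is done.

Besides the shell and the picture viewer there is one more tool, called after ">>>" in YAML: its name, and indented under it one key for each argument. carry_out: Moves the arm, as the interface text tells. Its arguments: {"type":"object","properties":{"deltas":{"type":"array"}},"required":["deltas"]}

```bash
ls; mkdir -p pics; python3 - <<'E'
from cell import ctrl
import cv2, numpy as np
s=ctrl.read_state(); print({k:np.round(v,3).tolist() for k,v in s.items()}, ctrl.grip_depth)
for n in("scene","top"):
    cv2.imwrite(f"pics/{n}0.png",ctrl.get_image(n)[...,::-1]); c=ctrl.calibration(n); print(n,[np.round(c[k],3).tolist() for k in("mtx","R","t")])
E
```

```text
pics
{'clock': 0.0, 'qpos': [1.111, 0.629, 0.038, 1.518, -0.027, 0.996, -0.02], 'qd': [0.0, -0.002, -0.001, -0.001, 0.001, 0.001, -0.001], 'tau': [0.0, -56.339, 1.226, -19.344, 0.011, 0.01, -0.0], 'eef_pos': [249.152, -599.673, 230.367], 'tool_rot': [-3.14, 0.0, 0.394], 'force': [0.233, 0.164, 0.694], 'torque': [-0.028, -0.008, -0.032], 'gripper_force': 0.0, 'width': 85.455} 18.700000000000003
scene [[[467.275, 0.0, 278.492], [0.0, 467.275, 209.065], [0.0, 0.0, 1.0]], [[-0.831, -0.556, -0.002], [-0.251, 0.377, -0.892], [0.497, -0.74, -0.453]], [487.664, 192.458, 981.191]]
top [[[436.557, 0.0, 282.615], [0.0, 436.557, 204.112], [0.0, 0.0, 1.0]], [[0.346, -0.938, 0.008], [-0.881, -0.328, -0.342], [0.324, 0.111, -0.94]], [-224.725, 546.663, 991.768]]
```

View pics/scene0.png

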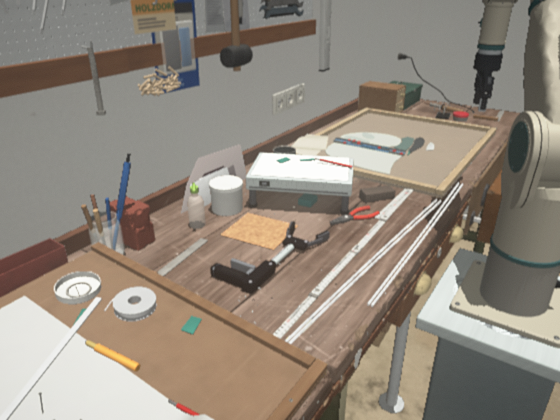

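View pics/top0.png

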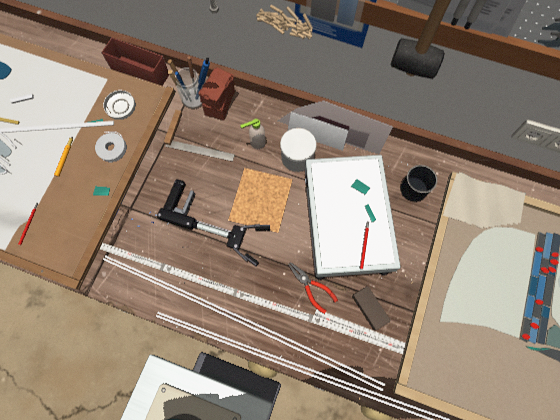

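The scene view shows the slab (teal) under the box at about (308,200). The top view shows the reacher from (165,210) to (270,240), the pad at about (260,198) and the light box with corners near (307,160), (380,155), (400,268) and (317,278).

```bash
cat > h.py <<'E'
import numpy as np, cv2
from cell import ctrl
def ray(n,px,z,c=None):
    c=c or ctrl.calibration(n); R=np.array(c["R"]);t=np.array(c["t"]).ravel();K=np.array(c["mtx"])
    px=np.atleast_2d(np.array(px,float)); d=np.linalg.solve(K,np.c_[px,np.ones(len(px))].T).T@R; C=-R.T@t
    return C+d*((z-C[2])/d[:,2])[:,None]
def proj(n,X,c=None):
    c=c or ctrl.calibration(n); p=(np.atleast_2d(X)@np.array(c["R"]).T+np.array(c["t"]).ravel())@np.array(c["mtx"]).T
    return p[:,:2]/p[:,2:]
def big(m): 
    c=max(cv2.findContours(m.astype(np.uint8),cv2.RETR_EXTERNAL,cv2.CHAIN_APPROX_NONE)[0],key=cv2.contourArea); return c[:,0,:]
def rect(P):
    (c,wh,a)=cv2.minAreaRect(np.float32(P[:,:2])); return np.round(c,1),np.round(wh,1),round(a,2)
E
python3 - <<'E'
from h import *
S=cv2.imread("pics/scene0.png");T=cv2.imread("pics/top0.png")
for n in("scene","top"):
    c=ctrl.calibration(n);print(n,np.round(-np.array(c["R"]).T@np.array(c["t"]).ravel()))
H=cv2.cvtColor(T,cv2.COLOR_BGR2HSV)
m=cv2.inRange(H,(8,120,150),(22,255,255));m[:, :200]=0;m[:,320:]=0;m[:150]=0;m[240:]=0
m=cv2.morphologyEx(m,cv2.MORPH_CLOSE,np.ones((5,5)))
print("pad",rect(ray("top",big(m),3)))
w=((T.min(2)>170)).astype(np.uint8);w[:,:300]=0;w[:150]=0;w[290:]=0;w[:,410:]=0
w=cv2.morphologyEx(w,cv2.MORPH_CLOSE,np.ones((9,9)))
print("pane",rect(ray("top",big(w),102)))
a=cv2.resize(T[165:285,150:310],None,fx=4,fy=4,interpolation=cv2.INTER_CUBIC);
b=cv2.resize(S[145:295,200:360],None,fx=4,fy=4,interpolation=cv2.INTER_CUBIC)
cv2.imwrite("pics/c1.png",a);cv2.imwrite("pics/c2.png",b)
E
```

```text
scene [-34. 925. 617.]
top [ 238. -142. 1121.]
pad (array([616. ,  52.1]), array([159.9, 139.3]), 5.98)
pane (array([ 639.9, -173.6]), array([325.8, 211.3]), 24.4)
```

View pics/c1.png

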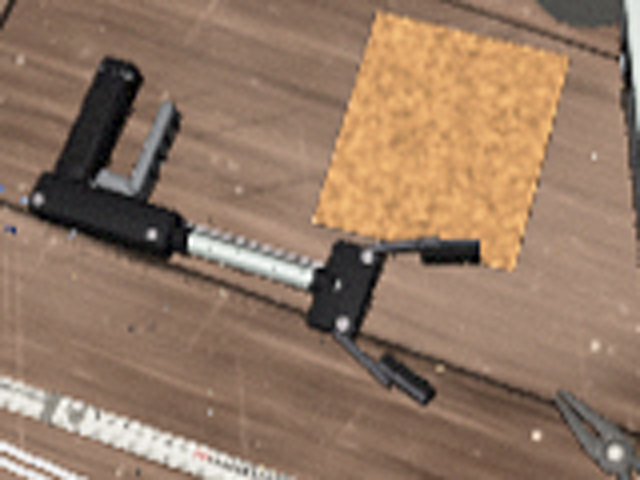

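View pics/c2.png

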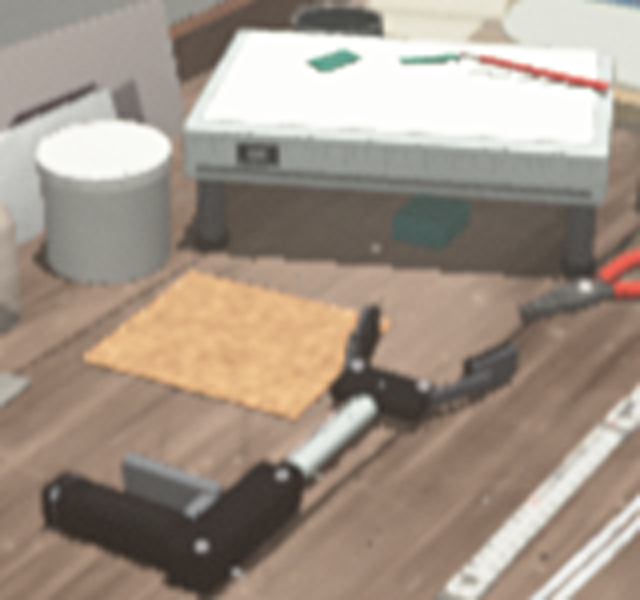

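The reacher crop (c1) shows the hinge screws at (367,257) and (342,325), the housing screws at (38,200) and (152,235), and the grip bar pointing up towards the far side. The left jaw tip overhangs the pad. In c2 the box's front faces the pad, with the slab under it at about (430,220).

```bash
python3 - <<'E'
from h import *
S=cv2.imread("pics/scene0.png");T=cv2.imread("pics/top0.png")
f=lambda P,o:(np.array(P,float)+.5)/4-.5+np.array(o)
P=ray("top",f([(367,257),(342,325),(38,200),(152,235)],(150,165)),28)
h=(P[0]+P[1])/2; print("screws",np.round(P,1), "sep",np.linalg.norm(P[0]-P[1]))
ax=P[3]-P[2]; print("yaw housing",np.arctan2(ax[1],ax[0]),"yaw hinges",np.arctan2(*(P[0]-P[1])[[1,0]])-np.pi/2, "yaw h-to-house",np.arctan2(*(h-P[2])[[1,0]]))
yaw=np.arctan2(*(h-(P[2]))[[1,0]])
# black/dark mask of reacher in top
dk=(T.max(2)<62).astype(np.uint8)
m=np.zeros_like(dk);m[178:232,155:200]=dk[178:232,155:200]
c=big(m);Q=ray("top",c,28);print("handle hull",rect(Q))
# box top corners via pane/edges: approx
w=((T.min(2)>120)&(T.max(2).astype(int)-T.min(2)<40)).astype(np.uint8);w[:,:303]=0;w[:148]=0;w[290:]=0;w[:,412:]=0
w=cv2.morphologyEx(w,cv2.MORPH_OPEN,np.ones((5,5)))
w=cv2.morphologyEx(w,cv2.MORPH_CLOSE,np.ones((9,9)));c=big(w)
ap=cv2.approxPolyDP(c[:,None],8,True)[:,0];print("box px",ap.tolist());print(np.round(ray("top",ap,102),1).tolist())
# slab teal in scene
H=cv2.cvtColor(S,cv2.COLOR_BGR2HSV);m=cv2.inRange(H,(75,60,30),(100,255,160));m[:185]=0;m[215:]=0;m[:,:290]=0;m[:,330:]=0
c=big(m);print("slab area",cv2.contourArea(c),cv2.boundingRect(c),cv2.approxPolyDP(c[:,None],1.5,True)[:,0].tolist())
a=cv2.resize(S[180:220,285:340],None,fx=12,fy=12,interpolation=cv2.INTER_CUBIC)
b=cv2.resize(T[140:290,295:415],None,fx=4,fy=4,interpolation=cv2.INTER_CUBIC)
b=b[:480]
cv2.imwrite("pics/c3.png",np.vstack([cv2.convertScaleAbs(cv2.resize(a,(480,349)),alpha=1.6),cv2.resize(b,(312,312*480//480))[:250,:].copy() if 0 else np.zeros((0,480,3),np.uint8)]))
E
```

```text
screws [[512.6  64.2  28. ]
 [464.8  62.2  28. ]
 [473.6 281.9  28. ]
 [477.6 201.7  28. ]] sep 47.91012191800319
yaw housing -1.5202564032468768 yaw hinges -1.527284013962874 yaw h-to-house -1.5016983857812414
handle hull (array([521.6, 230.1]), array([111. , 120.9]), 88.31)
box px [[303, 148], [317, 273], [399, 268], [381, 155], [314, 158]]
[[753.7, -17.5, 102.0], [455.6, -156.9, 102.0], [534.2, -335.0, 102.0], [805.4, -214.0, 102.0], [736.4, -53.7, 102.0]]Traceback (most recent call last):
  File "<stdin>", line 19, in <module>
  File "h.py", line 11, in big
    c=max(cv2.findContours(m.astype(np.uint8),cv2.RETR_EXTERNAL,cv2.CHAIN_APPROX_NONE)[0],key=cv2.contourArea); return c[:,0,:]
ValueError: max() iterable argument is empty
```

```bash
python3 - <<'E'
from h import *
from scipy.spatial.transform import Rotation as Ro
S=cv2.imread("pics/scene0.png");T=cv2.imread("pics/top0.png")
H=cv2.cvtColor(S,cv2.COLOR_BGR2HSV);print(H[198:205,305:311:2].tolist())
# slab: redness deficit
g=S[...,0].astype(int)-S[...,2];m=(g>12).astype(np.uint8);m[:185]=0;m[212:]=0;m[:,:290]=0;m[:,330:]=0
c=big(m);print("slab",cv2.contourArea(c),cv2.boundingRect(c),cv2.approxPolyDP(c[:,None],1.,True)[:,0].tolist())
a=cv2.resize(S[180:220,285:340],(720,524),interpolation=cv2.INTER_CUBIC)
cv2.imwrite("pics/c3.png",cv2.convertScaleAbs(a,alpha=1.6))
s=ctrl.read_state();c=ctrl.calibration("wrist");R=np.array(c["R"]);t=np.array(c["t"]).ravel();A=Ro.from_euler("xyz",s["tool_rot"]).as_matrix()
print(np.round(R@A,3).tolist(),"cam in tool",np.round(A.T@(-R.T@t-s["eef_pos"]),1),np.round(c["mtx"],1).tolist())
E
```

```text
[[[78, 34, 91], [78, 37, 89], [81, 36, 91]], [[77, 39, 91], [80, 42, 90], [76, 37, 90]], [[81, 43, 96], [81, 43, 94], [78, 42, 92]], [[82, 49, 98], [83, 48, 96], [83, 46, 94]], [[81, 45, 97], [83, 45, 96], [83, 48, 95]], [[82, 48, 95], [81, 46, 94], [83, 45, 96]], [[83, 43, 94], [80, 48, 95], [83, 49, 94]]]
slab 16.5 (299, 200, 12, 6) [[299, 200], [299, 203], [300, 200], [301, 203], [303, 201], [306, 204], [307, 202], [308, 205], [310, 205], [310, 201], [308, 202], [304, 200]]
[[-0.0, 1.0, -0.0], [-0.961, -0.001, -0.278], [-0.278, 0.0, 0.961]] cam in tool [ 7.150e+01 -1.000e-01 -1.433e+02] [[292.9, 0.0, 280.1], [0.0, 292.9, 208.2], [0.0, 0.0, 1.0]]
```

View pics/c3.png

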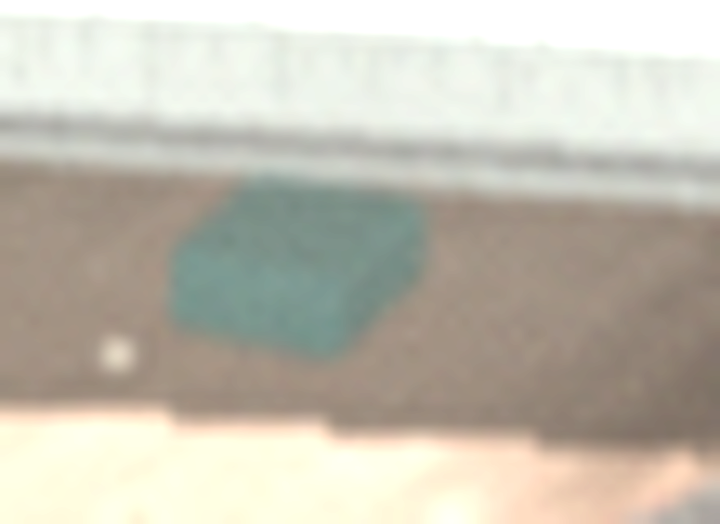

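The crop shows the slab with its base corners near (175,322), (330,358) and (420,285), and its near top edge from (180,245) to (345,275).

```bash
python3 - <<'E'
from h import *
k=55/720
f=lambda P:(np.array(P,float)+.5)*k-.5+np.array((285,180))
B=ray("scene",f([(175,322),(330,358),(420,285)]),0);print("base",np.round(B,1).tolist(),[np.linalg.norm(B[i]-B[i+1]).round(1) for i in(0,1)])
print("angles",np.arctan2(*(B[0]-B[1])[[1,0]]),np.arctan2(*(B[2]-B[1])[[1,0]]),"ctr",(B[0]+B[2])/2)
# tops at 17 (below bevel) and 22
for z in(17,22):
  Q=ray("scene",f([(180,245),(250,182),(420,205),(345,275)]),z);print(z,np.round(Q,1).tolist(),Q.mean(0).round(1))
# box front lower edge z=60 in scene c2 (scale4 off 200,145): 
g=lambda P:(np.array(P,float)+.5)/4-.5+np.array((200,145))
F=ray("scene",g([(190,172),(603,200)]),60);print("front low edge",F.round(1).tolist(),np.linalg.norm(F[0]-F[1]),np.arctan2(*(F[0]-F[1])[[1,0]]))
F=ray("scene",g([(240,30),(612,52),(603,158),(187,130)]),102);print("top",F.round(1).tolist())
E
```

```text
base [[612.5, -142.1, 0.0], [573.9, -145.8, 0.0], [575.7, -189.6, 0.0]] [np.float64(38.8), np.float64(43.8)]
angles 0.09667147211340016 -1.5313627807296726 ctr [ 594.09646526 -165.84960158    0.        ]
17 [[614.5, -146.8, 17.0], [618.7, -184.6, 17.0], [579.7, -195.5, 17.0], [575.4, -154.0, 17.0]] [ 597.1 -170.2   17. ]
22 [[609.1, -137.9, 22.0], [613.2, -175.3, 22.0], [574.6, -186.1, 22.0], [570.3, -145.0, 22.0]] [ 591.8 -161.1   22. ]
front low edge [[728.6, -48.7, 60.0], [458.9, -170.7, 60.0]] 296.05906856837953 0.42475970410165387
top [[805.0, -217.4, 102.0], [535.3, -336.7, 102.0], [451.3, -148.8, 102.0], [716.3, -31.2, 102.0]]
```

```bash
python3 - <<'E'
from h import *
S=cv2.imread("pics/scene0.png");T=cv2.imread("pics/top0.png")
w=((T.min(2)>170)).astype(np.uint8);w[:,:275]=0;w[:125]=0;w[175:]=0;w[:,319:]=0
w=cv2.morphologyEx(w,cv2.MORPH_OPEN,np.ones((9,9)))
c=big(w);(e,ax,_)=cv2.fitEllipse(c);print("tub top px",e,ax);print("tub top",ray("top",[e],87).round(1))
g=lambda P:(np.array(P,float)+.5)/4-.5+np.array((200,145))
print("tub scene",ray("scene",g([(104,155)]),87).round(1),"base front",ray("scene",g([(110,282),(47,262),(170,265)]),0).round(1).tolist())
print("bottle base",ray("scene",[(197,226)],0).round(0),ray("top",[(258,143)],10).round(0))
print("nipper tip",ray("top",[(292,264),(300,278)],8).round(0).tolist(), ray("scene",g([(525,312)]),8).round(0))
P=[(380,155),(398,268),(317,275),(307,160)]
print("box corners top",ray("top",P,102).round(0).tolist())
E
```

```text
tub top px (297.94268798828125, 143.47605895996094) (31.394775390625, 34.6406364440918)
tub top [[769.3   1.3  87. ]]
tub scene [[759.5   8.9  87. ]] base front [[743.1, 29.3, 0.0], [801.1, 30.3, 0.0], [723.8, -15.3, 0.0]]
bottle base [[771. 124.   0.]] [[770. 119.  10.]]
nipper tip [[475.0, -90.0, 8.0], [448.0, -122.0, 8.0]] [[470. -81.   8.]]
box corners top [[805.0, -212.0, 102.0], [533.0, -333.0, 102.0], [451.0, -158.0, 102.0], [725.0, -39.0, 102.0]]
```

>>> carry_out:
  deltas: [0,0,9.5,0,0,-0.01,-1,0,0,9.5,0,0,-0.01,-1,0,0,0,0.0414,-0.0414,0,-1,0,0,0,0.0414,-0.0414,0,-1,0,0,0,0.0414,-0.0414,0,-1,0,0,0,0.0414,-0.0414,0,-1,0,0,0,0.0414,-0.0414,0,-1,0,0,0,0.0414,-0.0414,0,-1,0,0,0,0.0414,-0.0414,0,-1,0,0,0,0.0414,-0.0414,0,-1]

```text
clock: 1.35
eef_pos: [560.3, -247.5, 251.0]
tool_rot: [-3.142, 0.0, 0.062]
force: [1.2, -0.8, 0.4]
width: 85.3
gripper_force: 0.0
```

>>> carry_out:
  deltas: [0,0,0,-0.0015,-0.05,0,-1,0,0,0,-0.0015,-0.05,0,-1,0,0,0,-0.0015,-0.05,0,-1,0,0,0,-0.0015,-0.05,0,-1,0,0,0,-0.0015,-0.05,0,-1,0,0,0,-0.0015,-0.05,0,-1,0,0,0,-0.0015,-0.05,0,-1,0,0,0,-0.0015,-0.05,0,-1,0,0,0,-0.0015,-0.05,0,-1,0,0,0,0,0,0,-1,0,0,0,0,0,0,-1]

```text
clock: 2.72
eef_pos: [517.7, 198.5, 251.0]
tool_rot: [3.14, 0.001, 0.062]
force: [0.2, -0.1, 0.1]
width: 85.6
gripper_force: 0.0
```

```bash
python3 - <<'E'
from h import *
import json
s=ctrl.read_state();c=ctrl.calibration("wrist");I=ctrl.get_image("wrist")[...,::-1]
print(s["clock"],np.round(s["eef_pos"],1),np.round(s["tool_rot"],3),np.round(s["force"],2))
json.dump({k:np.array(c[k]).tolist() for k in("mtx","R","t")},open("w1.json","w"))
cv2.imwrite("pics/w1.png",I)
E
```

```text
2.725 [517.7 198.5 251. ] [3.14e+00 1.00e-03 6.20e-02] [ 0.2  -0.09  0.08]
```

View pics/w1.png

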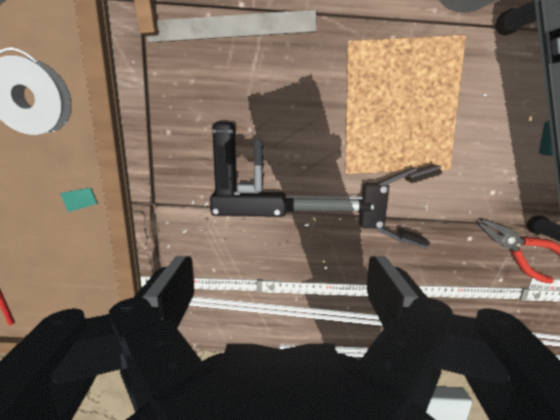

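The wrist view shows the reacher: grip bar at columns 213–236 and rows 123–195, trigger bar at 252–264, tube at row ~205, hinges near (382,189) and (379,224). The slab's edge shows at (545,138).

```bash
python3 - <<'E'
from h import *
import json
c=json.load(open("w1.json"));I=cv2.imread("pics/w1.png");g=I.max(2)
# screws (bright spots on black) -> refine
def spot(x,y,r=5):
    p=g[y-r:y+r+1,x-r:x+r+1].astype(float);p=np.clip(p-80,0,None);yy,xx=np.mgrid[y-r:y+r+1,x-r:x+r+1];return (p*xx).sum()/p.sum(),(p*yy).sum()/p.sum()
sp=[spot(215,211,4),spot(277,212,4),spot(383,189,3),spot(379,225,3)]
print(np.round(sp,1).tolist(),ray("w",sp,28,c).round(1).tolist())
# tube centreline
for x in(300,325,350):
    col=g[190:222,x];print(x,col.tolist())
for y in(150,165,175):
    print(y,g[y,205:272].tolist())
print(g[115:130,224].tolist())
E
```

```text
[[214.9, 211.4], [276.6, 212.1], [383.1, 189.2], [379.1, 224.5]] [[473.6, 281.2, 28.0], [477.7, 200.7, 28.0], [516.5, 66.6, 28.0], [468.8, 64.3, 28.0]]
300 [81, 79, 77, 74, 75, 83, 91, 92, 85, 87, 102, 113, 119, 126, 126, 124, 119, 112, 105, 97, 84, 74, 70, 71, 75, 76, 78, 78, 77, 82, 84, 81]
325 [89, 87, 84, 81, 80, 80, 89, 97, 87, 87, 100, 109, 116, 121, 125, 126, 122, 116, 109, 99, 88, 83, 76, 68, 63, 71, 76, 82, 79, 74, 70, 73]
350 [178, 178, 169, 152, 135, 136, 135, 161, 158, 118, 108, 125, 128, 122, 123, 127, 122, 115, 113, 104, 93, 85, 84, 79, 71, 65, 64, 67, 66, 70, 73, 69]
150 [154, 156, 156, 156, 157, 156, 151, 131, 86, 47, 41, 45, 42, 45, 46, 46, 42, 42, 44, 39, 38, 29, 27, 28, 26, 22, 21, 23, 25, 27, 52, 73, 85, 88, 88, 88, 88, 88, 87, 89, 87, 87, 88, 88, 87, 89, 90, 88, 79, 69, 73, 77, 79, 78, 75, 71, 61, 64, 78, 87, 85, 83, 83, 84, 83, 85, 87]
165 [154, 153, 150, 146, 145, 143, 144, 137, 113, 67, 42, 42, 44, 45, 39, 40, 45, 45, 42, 43, 41, 44, 47, 56, 63, 55, 44, 31, 24, 26, 49, 95, 130, 138, 138, 137, 139, 141, 139, 142, 143, 146, 147, 151, 151, 147, 148, 146, 133, 111, 110, 122, 126, 125, 115, 95, 77, 61, 90, 127, 146, 152, 148, 138, 121, 103, 87]
175 [135, 139, 135, 136, 137, 137, 137, 137, 123, 87, 50, 41, 43, 47, 44, 47, 43, 41, 43, 44, 42, 42, 47, 59, 66, 60, 47, 36, 30, 24, 32, 53, 73, 106, 134, 140, 142, 141, 142, 142, 143, 142, 145, 145, 145, 146, 147, 144, 131, 122, 142, 162, 170, 173, 168, 145, 106, 66, 78, 120, 148, 156, 156, 159, 158, 159, 160]
[146, 147, 145, 142, 124, 87, 60, 43, 34, 48, 60, 71, 75, 75, 80]
```

```bash
python3 - <<'E'
from h import *
import json
c=json.load(open("w1.json"))
o=np.array([480.7,269.5,0]);y=-1.522;x=np.array([np.cos(y),np.sin(y),0]);yy=np.array([-x[1],x[0],0])
W=lambda a,b,z:o+a*x+b*yy+[0,0,z]
for n,p in{"bar back":(-13,60,28),"bar front":(13,60,28),"bar end":(0,105,28),"trig front top":(48,52,26),"trig front bot":(48,52,2),"head end":(215,0,22),"hl":(206,24,22),"tube":(140,0,21.5),"housing front":(80,0,28)}.items(): print(n,proj("w",W(*p),c).round(1),proj("top",W(*p)).round(1))
print("grip",W(17.5,47,14), "com",W(33,41,0),"jaw",W(260,0,14))
E
```

```text
bar back [[211.5 160.2]] [[168.8 192.2]]
bar front [[232.4 160.4]] [[177.8 194.9]]
bar end [[220.3 122.5]] [[179.6 178.9]]
trig front top [[260.7 167. ]] [[189.  201.6]]
trig front bot [[261.8 164.4]] [[190.7 204.6]]
head end [[387.4 207.5]] [[241.8 238.2]]
hl [[382.6 189.6]] [[241.6 228.7]]
tube [[330.7 206.7]] [[214.8 229.9]]
housing front [[285.4 207.5]] [[192.9 222.5]]
grip [528.49765256 254.31334766  14.        ] com [523.26083734 238.53913559   0.        ] jaw [493.38201075   9.80947918  14.        ]
```

>>> carry_out:
  deltas: [0,0,0.75,0.0135,-0.054,0,-1,0,0,0,0,0,0.05,-1,0,0,0,0,0,0.05,-1,0,0,0,0,0,0.05,-1,0,0,0,0,0,0.04,-1,0,0,0,0,0,0.03,-1,0,0,0,0,0,0.02,-1,0,0,0,0,0,0.011,-1,0,0,0,0,0,0.003,-1,0,0,0,0,0,0,-1]

```text
clock: 4.03
eef_pos: [528.7, 254.1, -2.0]
tool_rot: [-3.141, -0.001, 0.049]
force: [0.4, -0.6, 0.1]
width: 85.3
gripper_force: 0.0
```

>>> carry_out:
  deltas: [0,0,0,0,0,0,-0.7,0,0,0,0,0,0,-0.55,0,0,0,0,0,0,-0.5,0,0,0,0,0,0,-0.47,0,0,0,0,0,0,-0.44,0,0,0,0,0,0,-0.44]

```text
clock: 4.78
eef_pos: [528.2, 253.6, -2.7]
tool_rot: [3.141, -0.0, 0.049]
force: [-0.1, -0.5, 0.8]
width: 61.5
gripper_force: 0.4
```

>>> carry_out:
  deltas: [0,0,0,0,0,0,-0.42,0,0,0,0,0,0,-0.42,0,0,0,0,0,0,-0.42]

```text
clock: 5.15
eef_pos: [528.2, 253.6, -2.6]
tool_rot: [3.141, -0.0, 0.049]
force: [0.0, -1.8, 2.4]
width: 61.0
gripper_force: 9.4
```

>>> carry_out:
  deltas: [0,0,0,0,0,0,-0.4,0,0,0,0,0,0,-0.4,0,0,0,0,0,0,-0.4]

```text
clock: 5.52
eef_pos: [528.3, 253.9, -2.4]
tool_rot: [3.142, -0.0, 0.049]
force: [0.0, -1.6, 4.6]
width: 60.1
gripper_force: 21.3
```

```bash
python3 - <<'E'
from h import *
import json
c=json.load(open("w1.json"));I=cv2.imread("pics/w1.png").astype(int)
d=I[...,0]-I[...,2];m=(d>5)&(I[...,1]-I[...,2]>8)
m[:100]=0;m[180:]=0;m[:,:525]=0
ys,xs=np.nonzero(m);print(len(xs),xs.min(),xs.max(),ys.min(),ys.max())
for y in range(114,164,3): print(y,np.nonzero(m[y])[0][[0,-1]] if m[y].any() else None)
P=big(cv2.morphologyEx(m.astype(np.uint8),cv2.MORPH_OPEN,np.ones((3,3))))
ap=cv2.approxPolyDP(P[:,None],1.5,True)[:,0];print(ap.tolist())
for z in(0,5,17,22):print(z,ray("w",ap,z,c).round(1).tolist())
E
```

```text
301 540 553 121 154
114 None
117 None
120 None
123 [545 549]
126 [544 548]
129 [544 549]
132 [543 549]
135 [543 550]
138 [542 550]
141 [541 551]
144 [541 552]
147 [540 552]
150 [540 552]
153 [541 553]
156 None
159 None
162 None
[[546, 122], [540, 152], [552, 154], [548, 122]]
0 [[612.0, -140.0, 0.0], [573.9, -144.0, 0.0], [572.3, -160.8, 0.0], [612.1, -142.6, 0.0]]
5 [[611.7, -135.6, 5.0], [574.1, -139.6, 5.0], [572.5, -156.2, 5.0], [611.8, -138.2, 5.0]]
17 [[611.0, -125.2, 17.0], [574.6, -129.0, 17.0], [573.0, -145.1, 17.0], [611.1, -127.6, 17.0]]
22 [[610.7, -120.8, 22.0], [574.7, -124.6, 22.0], [573.2, -140.5, 22.0], [610.8, -123.2, 22.0]]
```

>>> carry_out:
  deltas: [0,0,0,0,0,-0.005,-0.4,0,0,0,0,0,-0.01,-0.4,0,0,0,0,0,-0.015,-0.4,0,0,0,0,0,0,-0.4,0,0,-0.3,0.0135,0.0073,0,-0.4,0,0,-0.3,0.0135,0.0073,0,-0.4,0,0,-0.3,0.0135,0.0073,0,-0.4,0,0,-0.3,0.0135,0.0073,0,-0.4,0,0,-0.3,0.0135,0.0073,0,-0.4,0,0,-0.3,0.0135,0.0073,0,-0.4,0,0,0,0,0,0,-0.4,0,0,0,0,0,0,-0.4]

```text
clock: 7.02
eef_pos: [610.9, 215.6, 27.1]
tool_rot: [-3.141, 0.001, 0.081]
force: [-0.5, -0.0, -3.3]
width: 60.1
gripper_force: 22.2
```

```bash
python3 - <<'E'
from h import *
s=ctrl.read_state();print(s["clock"],np.round(s["eef_pos"],1),np.round(s["tool_rot"],3),np.round(s["force"],2),np.round(s["torque"],2))
T=ctrl.get_image("top")[...,::-1];S=ctrl.get_image("scene")[...,::-1]
a=cv2.resize(T[180:280,210:320],(440,400),interpolation=cv2.INTER_CUBIC)
b=cv2.resize(S[180:270,250:340],(360,360),interpolation=cv2.INTER_CUBIC)
o=np.zeros((400,800,3),np.uint8);o[:,:440]=a;o[:360,440:]=b;cv2.imwrite("pics/p2.png",o)
E
```

```text
7.025 [610.9 215.6  27.1] [-3.141e+00  1.000e-03  8.100e-02] [-0.46 -0.05 -3.32] [ 0.04  0.   -0.04]
```

View pics/p2.png

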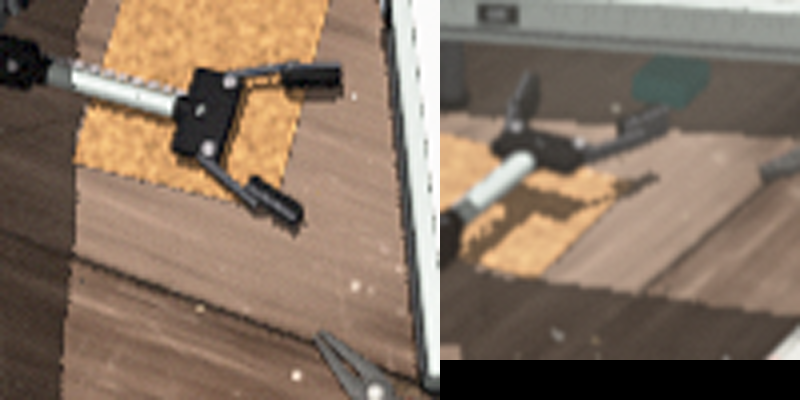

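The reacher is held off the bench. Its hinge screws are at crop (231,82) and (208,148) in the top view and at (516,127) and (583,145) in the scene view. The slab shows at about (670,82).

```bash
python3 - <<'E'
from h import *
f=lambda P,o:(np.array(P,float)+.5)/4-.5+np.array(o)
t=f([(231,82),(208,148)],(210,180));s=f([(76,127),(143,145)],(250,180))
P=[ctrl.calibration(n) for n in("top","scene")];M=[np.array(c["mtx"])@np.c_[np.array(c["R"]),np.array(c["t"]).ravel()] for c in P]
X=cv2.triangulatePoints(M[0],M[1],t.T,s.T);X=(X[:3]/X[3]).T;print(X.round(1))
s=ctrl.read_state();p=s["eef_pos"];yw=s["tool_rot"][2]-np.pi/2;x=np.array([np.cos(yw),np.sin(yw)]);y=np.array([-x[1],x[0]])
for z in(49,51.5):
  Q=ray("top",t,z);h=Q.mean(0);d=h[:2]-p[:2];print(z,Q.round(1).tolist(),"hinge mid in hand: along",d@x,"across",d@y,"yaw",np.arctan2(*(Q[0]-Q[1])[[1,0]])-np.pi/2,"tool",yw)
h=X.mean(0)[:2]-p[:2];print(h@x,h@y)
E
```

```text
[[602.3  25.3  50.7]
 [553.   22.2  50.9]]
49 [[603.9, 26.0, 49.0], [556.2, 23.7, 49.0]] hinge mid in hand: along 188.0319278936263 across -46.16345143400282 yaw -1.522077086459274 tool -1.4892967010793332
51.5 [[603.0, 25.6, 51.5], [555.4, 23.3, 51.5]] hinge mid in hand: along 188.35421534947181 across -46.990668138408786 yaw -1.5220770864592739 tool -1.4892967010793332
188.90129115663967 -48.60107179971288
```

>>> carry_out:
  deltas: [0,0,0,0,0,0.014,-0.4,0,0,0,0,0,0.01,-0.4,0,0,0,0,0,0,-0.4,0,0,0,0,0.022,0,-0.4,0,0,0,0,0.022,0,-0.4,0,0,0,0,0.022,0,-0.4,0,0,0,0,0.022,0,-0.4,0,0,0,0,0.022,0,-0.4,0,0,0,0,0.0215,0,-0.4,0,0,0,0,0,0,-0.4]

```text
clock: 8.38
eef_pos: [622.6, 80.5, 3.3]
tool_rot: [3.14, 0.0, 0.076]
force: [0.1, -0.3, -3.7]
width: 60.0
gripper_force: 22.2
```

```bash
python3 - <<'E'
from h import *
s=ctrl.read_state();print(s["clock"],np.round(s["eef_pos"],1),np.round(s["tool_rot"],3),np.round(s["force"],2),np.round(s["torque"],2))
S=ctrl.get_image("scene")[...,::-1]
cv2.imwrite("pics/p3.png",cv2.convertScaleAbs(cv2.resize(S[175:235,240:340],(800,480),interpolation=cv2.INTER_CUBIC),alpha=1.4))
E
```

```text
8.375 [622.6  80.5   3.3] [3.14  0.    0.076] [ 0.13 -0.29 -3.71] [ 0.06  0.   -0.05]
```

View pics/p3.png

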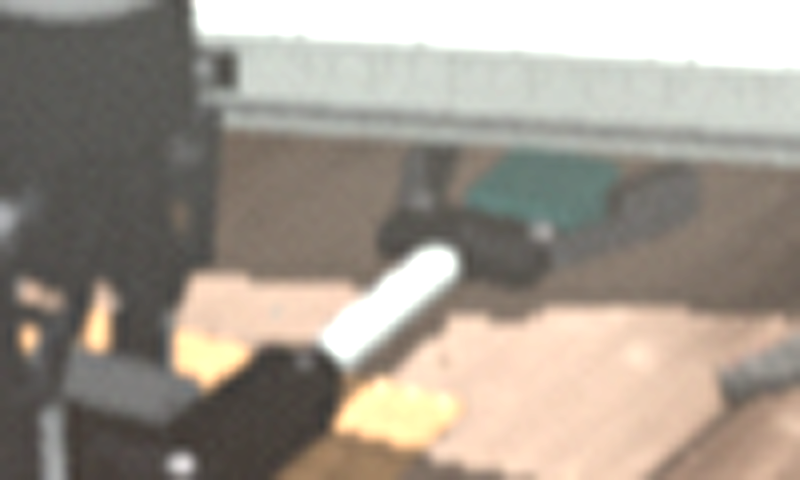

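The jaws now straddle the teal slab, which shows at about (545,190) between the left jaw (430,170) and the right jaw (640,205). Next I settle, tilt the nose down 1° and begin the squeeze.

>>> carry_out:
  deltas: [0.5,0,0,0,0,0,-0.4,0.5,0,0,0,0,0,-0.4,0,0,0,0,0,0,-0.4,0,0,0,0,0,0,-0.4]

```text
clock: 8.93
eef_pos: [622.2, 84.5, 3.3]
tool_rot: [-3.124, -0.0, 0.081]
force: [0.7, 0.1, -2.4]
width: 60.1
gripper_force: 22.2
```

>>> carry_out:
  deltas: [0,0,0,0,0,-0.001,-0.36,0,0,0,0,0,-0.0005,-0.32,0,0,0,0,0,-0.0005,-0.28,0,0,0,0,0,-0.0005,-0.24,0,0,0,0,0,-0.0005,-0.21,0,0,0,0,0,0,-0.21]

```text
clock: 9.68
eef_pos: [622.3, 84.1, 6.4]
tool_rot: [-3.124, -0.0, 0.08]
force: [-0.0, 0.2, -3.3]
width: 52.3
gripper_force: 26.9
```

>>> carry_out:
  deltas: [0,0,0,0,0,0,-0.18,0,0,0,0,0,0,-0.16,0,0,0,0,0,0,-0.16]

```text
clock: 10.05
eef_pos: [622.2, 84.1, 6.3]
tool_rot: [-3.124, 0.0, 0.08]
force: [-0.9, 0.3, -3.2]
width: 49.9
gripper_force: 28.1
```

>>> carry_out:
  deltas: [0,0,0,0,0,0,-0.15,0,0,0,0,0,0,-0.14,0,0,0,0,0,0,-0.14]

```text
clock: 10.42
eef_pos: [622.3, 84.1, 6.4]
tool_rot: [-3.124, -0.0, 0.08]
force: [0.0, 0.4, -4.3]
width: 48.9
gripper_force: 28.6
```

>>> carry_out:
  deltas: [0,0,0,0,0,0,-0.13,0,0,0,0,0,0,-0.12,0,0,0,0,0,0,-0.12]

```text
clock: 10.8
eef_pos: [622.4, 84.1, 6.4]
tool_rot: [-3.124, -0.0, 0.081]
force: [0.6, -0.3, -3.9]
width: 48.6
gripper_force: 31.6
```

>>> carry_out:
  deltas: [0,0,0,0,0,0,-0.11,0,0,0,0,0,0,-0.1,0,0,0,0,0,0,-0.1]

```text
clock: 11.18
eef_pos: [622.5, 84.1, 6.4]
tool_rot: [-3.124, -0.0, 0.081]
force: [-0.0, 0.1, -3.4]
width: 47.8
gripper_force: 41.7
```

>>> carry_out:
  deltas: [0,0,0,0,0,0,-0.095,0,0,0,0,0,0,-0.095,0,0,0,0,0,-0.003,-0.095,0,0,0,0,0,-0.004,-0.095,0,0,0,0,0,0,-0.095,0,0,0,0,0,0,-0.095]

```text
clock: 11.92
eef_pos: [622.1, 84.0, 13.3]
tool_rot: [-3.124, 0.0, 0.08]
force: [0.1, -0.0, -5.2]
width: 47.6
gripper_force: 44.2
```

```bash
python3 - <<'E'
from h import *
import json
c=json.load(open("w1.json"))
print("square",ray("w",[(147,28),(147,41),(316,10),(316,30),(135,0),(152,30)],8,c).round(0).tolist())
print("top: square,cup,redblock,board",ray("top",[(172,142),(172,152),(233,152),(233,160)],8).round(0).tolist(),ray("top",[(190,105),(215,115),(235,100)],0).round(0).tolist(),ray("top",[(165,140),(105,240)],30).round(0).tolist())
print("ruler",ray("w",[(150,280),(370,283),(370,295)],2,c).round(0).tolist())
E
```

```text
square [[686.0, 364.0, 8.0], [672.0, 365.0, 8.0], [716.0, 170.0, 8.0], [696.0, 168.0, 8.0], [713.0, 376.0, 8.0], [684.0, 359.0, 8.0]]
top: square,cup,redblock,board [[689.0, 351.0, 8.0], [660.0, 337.0, 8.0], [720.0, 176.0, 8.0], [697.0, 166.0, 8.0]] [[823.0, 357.0, 0.0], [817.0, 274.0, 0.0], [885.0, 238.0, 0.0]] [[678.0, 362.0, 30.0], [362.0, 381.0, 30.0]]
ruler [[352.0, 384.0, 2.0], [367.0, 54.0, 2.0], [346.0, 51.0, 2.0]]
```

>>> carry_out:
  deltas: [0,0,0,0,-0.008,0,-0.095,0,0,0,0,-0.014,0,-0.095,0,0,0,0,-0.018,0,-0.095,0,0,0,0,-0.018,0,-0.095,0,0,0,0,-0.018,0,-0.095,0,0,0,0,-0.018,0,-0.095,0,0,0,0,-0.018,0,-0.095,0,0,0,0,-0.014,0,-0.095,0,0,0,0,-0.008,0,-0.095,0,0,0,0,0,0,-0.095]

```text
clock: 13.18
eef_pos: [611.4, 218.2, 15.6]
tool_rot: [-3.124, -0.0, 0.081]
force: [-0.3, 0.1, -4.5]
width: 47.7
gripper_force: 44.2
```

>>> carry_out:
  deltas: [0,0,-2.29,-0.0036,-0.0113,-0.0008,-0.095,0,0,-2.29,-0.0036,-0.0113,-0.0008,-0.095,0,0,-2.29,-0.0036,-0.0113,-0.0008,-0.095,0,0,-2.29,-0.0036,-0.0113,-0.0008,-0.095,0,0,-2.29,-0.0036,-0.0113,-0.0008,-0.095,0,0,-2.29,-0.0036,-0.0113,-0.0008,-0.095,0,0,-2.29,-0.0036,-0.0113,-0.0008,-0.095,0,0,-2.29,-0.0036,-0.0113,-0.0008,-0.095,0,0,0,0,0,0,-0.095,0,0,0,0,0,0,-0.095]

```text
clock: 14.42
eef_pos: [564.2, 298.3, 23.5]
tool_rot: [-3.126, -0.006, 0.4]
force: [-0.0, 0.2, -5.1]
width: 47.3
gripper_force: 44.4
```

```bash
python3 - <<'E'
from h import *
s=ctrl.read_state();print(s["clock"],np.round(s["eef_pos"],1),np.round(s["tool_rot"],4),np.round(s["force"],2),s["width"],s["gripper_force"])
T=ctrl.get_image("top")[...,::-1];S=ctrl.get_image("scene")[...,::-1]
a=cv2.resize(T[155:255,210:310],(400,400),interpolation=cv2.INTER_CUBIC)
b=cv2.resize(S[185:285,210:310],(400,400),interpolation=cv2.INTER_CUBIC)
cv2.imwrite("pics/p4.png",np.hstack([a,b]))
H=cv2.cvtColor(T,cv2.COLOR_BGR2HSV);m=cv2.inRange(H,(75,50,40),(105,255,255));m[:160]=0;m[245:]=0;m[:,:220]=0;m[:,305:]=0
P=big(m);print(cv2.contourArea(P));p=s["eef_pos"]
for z in(20,40):print("slab",z,rect(ray("top",P,z)))
E
```

```text
14.425 [564.2 298.3  23.5] [-3.1258 -0.0056  0.3996] [-0.    0.16 -5.11] 47.27384352160506 44.35183346271515
271.5
slab 20 (array([619.8,  58.4]), array([46.3, 51.6]), 21.73)
slab 40 (array([612.9,  54.7]), array([45.5, 50.6]), 21.73)
```

View pics/p4.png

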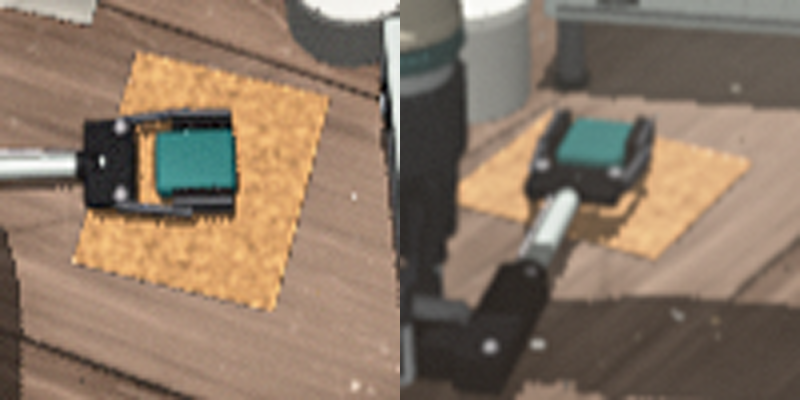

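The slab is held between the jaws above the pad, in the top view at crop (157–237, 128–195). Its centre measures about 3 mm from the pad middle, so I correct that and lower.

>>> carry_out:
  deltas: [0.1,-0.32,0,0.001,0.0035,0,-0.095,0,0,0,0,0,0.004,-0.095,0,0,0,0,0,0.004,-0.095,0,0,0,0,0,0.002,-0.095,0,0,0,0,0,0.001,-0.095,0,0,0,0,0,0.001,-0.095,0,0,0,0,0,0,-0.095]

```text
clock: 15.4
eef_pos: [566.0, 296.4, 11.5]
tool_rot: [-3.123, 0.0, 0.4]
force: [-0.1, -0.5, -4.5]
width: 47.7
gripper_force: 44.4
```

>>> carry_out:
  deltas: [0,0,0,0,0,0.001,-0.095,0,0,0,0,0,0.0005,-0.095,0,0,0,0,0,0,-0.095]

```text
clock: 15.78
eef_pos: [566.2, 296.5, 10.2]
tool_rot: [-3.123, -0.0, 0.4]
force: [0.7, 0.4, -3.5]
width: 47.8
gripper_force: 45.2
```

>>> carry_out:
  deltas: [0,0,0,0,0,0.0005,-0.095,0,0,0,0,0,0,-0.095,0,0,0,0,0,0,-0.095]

```text
clock: 16.15
eef_pos: [566.1, 296.5, 9.6]
tool_rot: [-3.123, -0.0, 0.4]
force: [0.2, 0.3, -2.1]
width: 47.4
gripper_force: 45.8
```

>>> carry_out:
  deltas: [0,0,0,0,0,0.0003,-0.11,0,0,0,0,0,0,-0.12,0,0,0,0,0,0,-0.14,0,0,0,0,0,0,-0.18,0,0,0,0,0,0,-0.24,0,0,0,0,0,0,-0.3,0,0,0,0,0,0,-0.36,0,0,0,0,0,0,-0.4,0,0,0,0,0,0,-0.4]

```text
clock: 17.27
eef_pos: [566.0, 296.4, 9.2]
tool_rot: [-3.123, 0.0, 0.4]
force: [-0.3, 0.2, -4.1]
width: 59.8
gripper_force: 22.3
```

```bash
python3 - <<'E'
from h import *
s=ctrl.read_state();print(s["clock"],np.round(s["eef_pos"],1),np.round(s["tool_rot"],4),np.round(s["force"],2),s["width"],s["gripper_force"])
T=ctrl.get_image("top")[...,::-1];S=ctrl.get_image("scene")[...,::-1]
a=cv2.resize(T[155:255,210:310],(400,400),interpolation=cv2.INTER_CUBIC)
b=cv2.resize(S[185:285,210:310],(400,400),interpolation=cv2.INTER_CUBIC)
cv2.imwrite("pics/p5.png",np.hstack([a,b]))
H=cv2.cvtColor(T,cv2.COLOR_BGR2HSV);m=cv2.inRange(H,(75,50,40),(105,255,255));m[:160]=0;m[245:]=0;m[:,:220]=0;m[:,305:]=0
P=big(m);print(cv2.contourArea(P))
for z in(22,):print("slab",z,rect(ray("top",P,z)))
E
```

```text
17.275 [566.  296.4   9.2] [-3.1233e+00  1.0000e-04  4.0030e-01] [-0.33  0.19 -4.12] 59.78921828015755 22.325124442577362
272.5
slab 22 (array([615.5,  54. ]), array([43.5, 51.5]), 20.83)
```

View pics/p5.png

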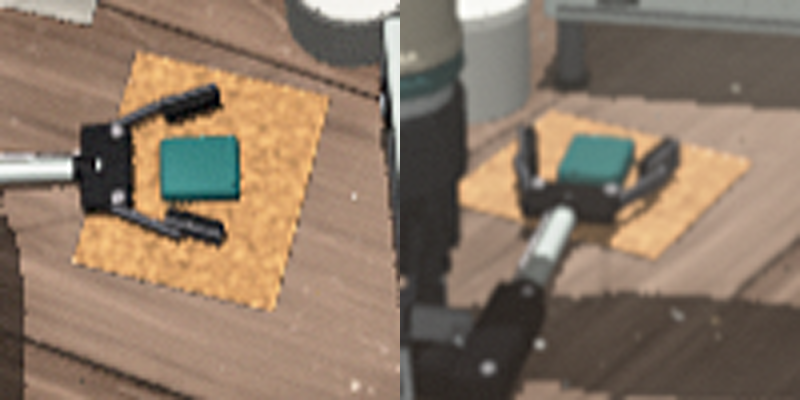

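The glass sits flat on the pad within about 2 mm of the middle and the jaws are open clear of it. I lift the reacher straight up, level it and carry it to free bench.

>>> carry_out:
  deltas: [0,0,0,0,0,-0.005,-0.4,0,0,0,0,0,-0.01,-0.4,0,0,0,0,0,-0.015,-0.4,0,0,0,0,0,-0.015,-0.4,0,0,0,0,0,-0.015,-0.4,0,0,0,0,0,-0.01,-0.4,-0.5,0,0,0,0,0,-0.4,-0.5,0,0,0,0,0,-0.4]

```text
clock: 18.38
eef_pos: [566.1, 295.1, 78.8]
tool_rot: [-3.141, 0.001, 0.4]
force: [0.5, 0.6, -3.0]
width: 60.0
gripper_force: 22.4
```

>>> carry_out:
  deltas: [0,0,3.44,-0.0063,0.0031,0,-0.4,0,0,3.44,-0.0063,0.0031,0,-0.4,0,0,3.44,-0.0063,0.0031,0,-0.4,0,0,3.44,-0.0063,0.0031,0,-0.4,0,0,3.44,-0.0063,0.0031,0,-0.4,0,0,3.44,-0.0063,0.0031,0,-0.4,0,0,3.44,-0.0063,0.0031,0,-0.4,0,0,3.44,-0.0063,0.0031,0,-0.4,0,0,0,0,0,0,-0.4,0,0,0,0,0,0,-0.4]

```text
clock: 19.62
eef_pos: [522.3, 262.0, 78.9]
tool_rot: [-3.141, 0.0, -0.079]
force: [-1.0, 0.2, -3.0]
width: 59.6
gripper_force: 22.4
```

>>> carry_out:
  deltas: [0,0,0,0,0,0.02,-0.4,0,0,0,0,0,0.02,-0.4,0,0,0,0,0,0.015,-0.4,0,0,0,0,0,0.01,-0.4,0,0,0,0,0,0.006,-0.4,0,0,0,0,0,0.004,-0.4,0,0,0,0,0,0.002,-0.4,0,0,0,0,0,0,-0.4]

```text
clock: 20.62
eef_pos: [522.3, 261.8, 2.4]
tool_rot: [-3.141, 0.0, -0.08]
force: [0.3, 0.6, -3.8]
width: 59.5
gripper_force: 22.4
```

>>> carry_out:
  deltas: [0,0,0,0,0,0.001,-0.4,0,0,0,0,0,0,-0.4,0,0,0,0,0,0.001,-0.4,0,0,0,0,0,0,-0.4]

```text
clock: 21.12
eef_pos: [522.1, 261.7, 0.1]
tool_rot: [-3.141, 0.001, -0.08]
force: [0.2, -0.5, -3.3]
width: 59.7
gripper_force: 22.3
```

>>> carry_out:
  deltas: [0,0,0,0,0,0.001,-0.4,0,0,0,0,0,0,-0.4]

```text
clock: 21.38
eef_pos: [522.1, 261.7, -0.9]
tool_rot: [-3.141, 0.001, -0.08]
force: [0.0, 0.1, -3.4]
width: 59.7
gripper_force: 22.4
```

>>> carry_out:
  deltas: [0,0,0,0,0,0.001,-0.4,0,0,0,0,0,0,-0.4]

```text
clock: 21.62
eef_pos: [522.1, 261.7, -1.9]
tool_rot: [-3.141, 0.001, -0.08]
force: [0.4, 0.2, -4.0]
width: 60.1
gripper_force: 22.4
```

>>> carry_out:
  deltas: [0,0,0,0,0,0.0007,-0.4,0,0,0,0,0,0,-0.4,0,0,0,0,0,0,-0.4]

```text
clock: 22.0
eef_pos: [522.2, 261.7, -2.3]
tool_rot: [-3.141, 0.0, -0.08]
force: [0.1, 0.4, 1.1]
width: 59.8
gripper_force: 22.3
```

>>> carry_out:
  deltas: [0,0,0,0,0,0.0007,-0.4,0,0,0,0,0,0,-0.4,0,0,0,0,0,0,-0.4]

```text
clock: 22.38
eef_pos: [522.1, 261.8, -2.4]
tool_rot: [-3.141, 0.0, -0.08]
force: [-2.9, -0.8, 5.9]
width: 59.9
gripper_force: 22.1
```

On the bench. I release slowly and rise straight up.

>>> carry_out:
  deltas: [0,0,0,0,0,0,-0.43,0,0,0,0,0,0,-0.47,0,0,0,0,0,0,-0.6,0,0,0,0,0,0,-0.8,0,0,0,0,0,0,-1,0,0,0,0,0,0,-1,0,0,0,0,0,-0.01,-1,0,0,0,0,0,-0.03,-1,0,0,0,0,0,-0.05,-1,0,0,0,0,0,-0.05,-1,0,0,0,0,0,-0.05,-1,0,0,0,0,0,0,-1]

```text
clock: 23.88
eef_pos: [524.9, 262.8, 191.8]
tool_rot: [-3.136, -0.008, -0.08]
force: [0.2, -1.0, -0.1]
width: 85.1
gripper_force: 0.0
```

```bash
python3 - <<'E'
from h import *
s=ctrl.read_state();print(s["clock"],np.round(s["eef_pos"],1),np.round(s["force"],2),s["width"])
T=ctrl.get_image("top")[...,::-1]
cv2.imwrite("pics/p6.png",cv2.resize(T[140:290,140:420],(800,428),interpolation=cv2.INTER_CUBIC))
H=cv2.cvtColor(T,cv2.COLOR_BGR2HSV);m=cv2.inRange(H,(75,50,40),(105,255,255));m[:160]=0;m[245:]=0;m[:,:220]=0;m[:,305:]=0
print("slab",rect(ray("top",big(m),25)))
E
```

```text
23.875 [524.9 262.8 191.8] [ 0.15 -1.02 -0.07] 85.14194571289697
slab (array([614.4,  53.4]), array([43.3, 51.3]), 20.83)
```

View pics/p6.png

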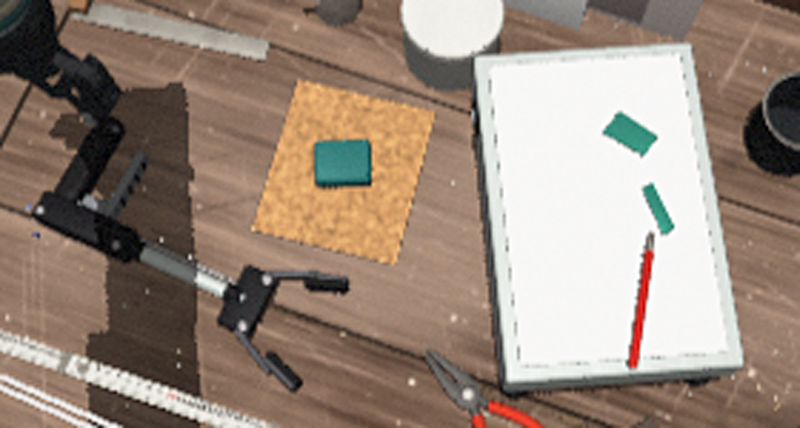

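The glass is in the middle of the pad at (343,163). The reacher lies flat on the bench with its jaws open, clear of both glass and pad, the other things are where they were, and the arm is clear. I hand in the job.

```bash
python3 -c "
from cell import ctrl
print(ctrl.finish_job())"
```

```text
the job is handed in; nothing more can be done
None
```

The glass lies flat within about 2 mm of the cork pad's middle, the reacher lies flat on the bench with its jaws open and clear of it, and the job was handed in at about 24 s.

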